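Clear the jammed pad feeder and refill its hopper

ROBOT

A 7-joint arm with a two-finger parallel gripper is mounted at the origin on the work surface. World frame = base frame: x ahead of the robot, y to its left, z up, the work surface at z = 0. Lengths are in m, angles in rad, forces in N, time in s.
With the tool pointing down it reaches from about 0.4 to 0.925 m from the base axis. Payload 4.1 kg.
Tool frame: the origin (TCP) lies at the very end of the fingers, on their centre line; the grasp point (between the pads) lies manip.hold_point_z behind it (manip.hold_point_z is the distance from the TCP to the grasp point, in m); z points along the fingers, y is the line along which they close (so a half turn about z gives the same grasp; the last joint's range is limited). The gripper opens to 85 mm and grips with 20 to 120 N. Pads are 22 mm wide; open, the fingers measure 114 mm over their backs; the gripper's body (76 mm by 85 mm) begins 54 mm behind the grasp point. The pads swing forward as they close: fully open they stand 13 mm farther back than shut.
Start: joints at [1.129, 0.398, 0.045, 1.537, -0.019, 1.207, -0.051], TCP at [0.219, -0.612, 0.231] pointing down, gripper open.
Joint ranges: [-2.82, 2.82], [-0.49, 2.23], [-1.37, 1.46], [0, 2.46], [-1.36, 4.5], [0.23, 2], [-2.94, 2.94]. Speed limits (rad/s): [2.57, 2.57, 3.14, 3.14, 3.14, 3.14, 3.14].

INTERFACE

Orientations are given as [roll, pitch, yaw] about the fixed x, y, z axes, in that order (R = Rz(yaw) Ry(pitch) Rx(roll)).
In Python, from plant import get_obs, viewer, order, manip gives the robot as it stands.
- The arm moves only by the tool move_arm, never from a script. Its argument "targets" is text: rows parted by semicolons, each of 7 numbers parted by spaces: the turn, a rotation vector about the tool's x, y, z in rad, then the shift along the tool's x, y, z in cm, then the finger opening in cm, from 0 to 8.54. A call has 1 to 20 rows; each row is the pose to reach, as a shift and turn from the pose commanded when the call began, along the tool's axes at that moment; what a row does not reach only later rows make up. A row lasts 1/10 s, in which the tool goes at most 50 mm and 8.59 degrees, less where a joint would pass 70% of its speed; a pose out of reach is approached as far as the arm can. A call with a gripper value outside its range is refused whole. The fingers move at their own pace and stop on an object; the grip force is fixed at half the most. Time passes only in rows, so rows that repeat a pose let the fingers close. It gives the time, the measured TCP pose, the force, the opening and the grip force at its end, in the units of the state.
- get_obs(): the state, without advancing time (a new reading comes with each control period).
- viewer.camera(name): name is "side" or "top"; returns a dict with "pixels" (400x640x3 uint8, red, green, blue), "fx", "fy", "cx", "cy" (pixels), "k1" (the pictures are not rectified: a ray, as slopes to the right and down, at radius r is drawn at 1 + k1 r^2 times it, then the intrinsics apply), "view" (4x4, takes a point from world to camera coordinates). Camera axes: x right, y down, z forward; pixel columns grow to the right and rows downward; lengths in m; the calibration is good to about 2 mm. A picture is of the moment at which its call begins. There is no depth.
- order.sign_off(): hands the job in; it is judged then, once.
The state is a dict: "clock": time; "q": joint angles; "joint_vel": joint speeds; "joint_torque": joint torques, N m; "eef_pos": TCP position; "tcp_rot": TCP orientation; "force": force on the tool from outside, world axes, zero at the start; "wrist_torque": the same for the moment, N m; "gripper_width": opening from 0.0 (shut) to 1.0 (fully open); "grasp_force": force on a finger pad.
Only numpy, scipy, OpenCV 4.12 (cv2) and the standard library are available. Lean on these libraries where they do the work, as an engineer would, in place of code of your own. Each camera call takes 0.05 s, during which the arm holds its last target. There are 200 camera calls.

TASK

The pad feeder has jammed: an oversize pad is stuck in the neck under the hold-down strips. Nudge it back up the chute until it is clear of the strips, lift it out and put it in the reject bin; only then refill the feeder: gather the pads spilled on the bench into the hand tray with the others, carry the tray over and tip the whole trayful into the hopper. Set the empty tray back down upright on its mat, and leave the finished feet and the carton where they are.

Things in the scene. Friction and masses are not known exactly. Their poses are not given: they have to be found in the camera images.
- chute: the feeder's fixed tilted aluminium trough (hopper, chute, nest). Origin: on the chute floor, centre line, at the up-hill end of the hold-down strips. x runs down-hill along the floor (6 degrees below level; roughly to the robot's right), y across, z square to the floor. Open chute from x = -150 to 0 mm: 68 wide inside, side walls 20 high, 3 thick. Numbers along x below are in this frame
- strips_mid (a point): on the chute floor under the middle of the two steel hold-down strips (x = 45). The strips run from x = 0 to 90, underside 20 mm above the floor, 3 thick; they cover the chute's two sides and leave an open slot 38 mm wide along the centre. Beneath them, from x = 45 to 75, the side walls close in from 68 to a neck 55 wide
- nest_mid (a point): on the floor in the middle of the pick-off nest at the low end (x = 120): x = 90 to 150, 55 mm wide, walls 20 high, open above, end stop 20 high at x = 150; nothing lies in it
- hopper_mid (a point): middle of the hopper's open mouth at rim height (x = -245, 70 mm over its floor, about 146 mm above the bench). The hopper lies from x = -330 to -150, 180 wide inside, walls 70 high; from x = -195 its sides funnel in to a throat 68 wide, 32 high, into the chute
- bigpad_mid (a point): centre of the oversize pad jammed in the chute: like the other pads but 62 mm across, 16 thick, 50 to 105 g. It lies flat on the floor under the strips against the neck's closing walls, centre near x = 53. Only 3 mm free at each side, so it is gripped up-hill and down-hill; friction holds it wherever it is left on the slope
- tray: the loose steel hand tray, about 350 g: floor 190 x 140 mm inside, 3 thick, walls 40 high at both sides and the back, open front (-x end) with a short lip rising at 5 degrees; pads slide out when it is tipped nose-down by 40 degrees or more. Origin: under the floor at its middle; x to the back wall (inner face at +97), y across (walls at +-70), z up. It stands on its mat, pads in the back half
- tray_handle (a point): centre of the tray's black carrying handle, a flat bar across the tray (along its y) on two uprights: 12 mm thick (along tray x), 22 high, 140 long, centre 20 mm behind the tray's origin (+x) and 99 above it
- tray_lip (a point): middle of the tray's pouring lip, 125 mm in front of the tray's origin (-x) and 6 mm above it
- mat: the tray's place: a black rubber mat, 260 x 200 x 3 mm, fixed; origin at the centre of its underside. It and the bin may stand on either side of the bench
- bin: the reject bin: a black plastic open box, 150 x 150 x 65 mm outside, walls and floor 4 mm, fixed; origin at the centre of its underside
- pad1_mid (a point): centre of a pad, black hard-rubber levelling-foot pad with a bright zinc disc on its top face: a plain round disc 50 mm across and 16 mm thick, 45 g; it starts in the back half of the tray; it may be absent
- pad2_mid (a point): centre of a pad, black hard-rubber levelling-foot pad with a bright zinc disc on its top face: a plain round disc 50 mm across and 16 mm thick, 45 g; it starts in the back half of the tray; it may be absent
- pad3_mid (a point): centre of a pad, black hard-rubber levelling-foot pad with a bright zinc disc on its top face: a plain round disc 50 mm across and 16 mm thick, 45 g; it starts in the back half of the tray; it may be absent
- pad4_mid (a point): centre of a pad, black hard-rubber levelling-foot pad with a bright zinc disc on its top face: a plain round disc 50 mm across and 16 mm thick, 45 g; it starts in the back half of the tray; it may be absent
- pad5_mid (a point): centre of a pad, black hard-rubber levelling-foot pad with a bright zinc disc on its top face: a plain round disc 50 mm across and 16 mm thick, 45 g; it starts spilled, flat on the bench in front of the feeder; it may be absent
- pad6_mid (a point): centre of a pad, black hard-rubber levelling-foot pad with a bright zinc disc on its top face: a plain round disc 50 mm across and 16 mm thick, 45 g; it starts spilled, flat on the bench in front of the feeder; it may be absent
- pad7_mid (a point): centre of a pad, black hard-rubber levelling-foot pad with a bright zinc disc on its top face: a plain round disc 50 mm across and 16 mm thick, 45 g; it starts spilled, flat on the bench in front of the feeder; it may be absent
- foot1: a finished levelling foot, 60 mm rubber base with an upright steel stem, 63 mm tall, beyond the feeder; not needed, leave it
- foot2: a second one like it; leave it
- carton: an open brown carton, 90 x 70 x 55 mm, beyond the feeder; leave it
Things that resemble listed ones, but are neither listed nor needed, are in the scene too. Leave any red or yellow look-alike of the part that bears pad7_mid alone.

How it is judged:
On the way, in this order (a step that is already met when the one before it is completed fails the run):
1. the oversize pad has been pushed back up the chute, clear of the hold-down strips, and is still lying in the chute (x of bigpad_mid in the frame of chute between -0.15 and -0.031 m and z of bigpad_mid in the frame of chute between 0 and 0.014 m and y of bigpad_mid in the frame of chute between -0.02 and 0.02 m), for 0.2 s.
2. the oversize pad lies in the reject bin (x of bigpad_mid in the frame of bin between -0.072 and 0.072 m and y of bigpad_mid in the frame of bin between -0.072 and 0.072 m and z of bigpad_mid in the frame of bin between 0 and 0.06 m), for 0.2 s.
3. the tray is carried, at least 60 mm above the bench, with every pad in it (height (world z) of tray above 0.06 m and x of pad1_mid in the frame of tray between -0.125 and 0.1 m and y of pad1_mid in the frame of tray between -0.073 and 0.073 m and z of pad1_mid in the frame of tray between 0 and 0.09 m and x of pad2_mid in the frame of tray between -0.125 and 0.1 m and y of pad2_mid in the frame of tray between -0.073 and 0.073 m and z of pad2_mid in the frame of tray between 0 and 0.09 m and x of pad3_mid in the frame of tray between -0.125 and 0.1 m and y of pad3_mid in the frame of tray between -0.073 and 0.073 m and z of pad3_mid in the frame of tray between 0 and 0.09 m and x of pad4_mid in the frame of tray between -0.125 and 0.1 m and y of pad4_mid in the frame of tray between -0.073 and 0.073 m and z of pad4_mid in the frame of tray between 0 and 0.09 m and x of pad5_mid in the frame of tray between -0.125 and 0.1 m and y of pad5_mid in the frame of tray between -0.073 and 0.073 m and z of pad5_mid in the frame of tray between 0 and 0.09 m and x of pad6_mid in the frame of tray between -0.125 and 0.1 m and y of pad6_mid in the frame of tray between -0.073 and 0.073 m and z of pad6_mid in the frame of tray between 0 and 0.09 m and x of pad7_mid in the frame of tray between -0.125 and 0.1 m and y of pad7_mid in the frame of tray between -0.073 and 0.073 m and z of pad7_mid in the frame of tray between 0 and 0.09 m), for 0.2 s.
4. the tray is tipped by more than 0.5 rad with its lip over the hopper (angle between tray's own z axis and vertical above 0.5 rad and horizontal distance between tray_lip and hopper_mid below 0.12 m), for 0.2 s.
At the end, for the whole second after the job is handed in: the oversize pad lies in the reject bin; every other pad lies in the feeder's hopper (or has run on into its chute); the empty tray stands level on its mat, its origin within 60 mm of the mat's centre, at rest (all of step 2 and x of pad1_mid in the frame of chute between -0.33 and 0.15 m and y of pad1_mid in the frame of chute between -0.09 and 0.09 m and z of pad1_mid in the frame of chute between 0 and 0.075 m and x of pad2_mid in the frame of chute between -0.33 and 0.15 m and y of pad2_mid in the frame of chute between -0.09 and 0.09 m and z of pad2_mid in the frame of chute between 0 and 0.075 m and x of pad3_mid in the frame of chute between -0.33 and 0.15 m and y of pad3_mid in the frame of chute between -0.09 and 0.09 m and z of pad3_mid in the frame of chute between 0 and 0.075 m and x of pad4_mid in the frame of chute between -0.33 and 0.15 m and y of pad4_mid in the frame of chute between -0.09 and 0.09 m and z of pad4_mid in the frame of chute between 0 and 0.075 m and x of pad5_mid in the frame of chute between -0.33 and 0.15 m and y of pad5_mid in the frame of chute between -0.09 and 0.09 m and z of pad5_mid in the frame of chute between 0 and 0.075 m and x of pad6_mid in the frame of chute between -0.33 and 0.15 m and y of pad6_mid in the frame of chute between -0.09 and 0.09 m and z of pad6_mid in the frame of chute between 0 and 0.075 m and x of pad7_mid in the frame of chute between -0.33 and 0.15 m and y of pad7_mid in the frame of chute between -0.09 and 0.09 m and z of pad7_mid in the frame of chute between 0 and 0.075 m and angle between tray's own z axis and vertical below 0.06 rad and horizontal distance between tray and mat below 0.06 m and height (world z) of tray below 0.012 m and linear speed of tray below 0.02 m/s); the robot touches nothing.
It fails at once if a finished foot or the carton is shifted by more than 30 mm (distance of any of foot1, foot2, carton from where it was at the start of the episode above 0.03 m).
Of pad1, pad2, pad3, pad4 only 2 to 4 are there at a start; the rules pass over those that are not, and their reading is None.
Of pad5, pad6, pad7 only 2 to 3 are there at a start; the rules pass over those that are not, and their reading is None.
At some moment in a run one of pad5, pad6, pad7 may be knocked a few centimetres aside while the robot is not near it.
It also fails if it takes over 210 s, if anything falls off the work surface, if the arm or the gripper's body presses on something with over 40 N, if the wrist force passes 120 N, or if a joint passes its speed limit or range.

## Working session

There is one attempt and no reset: what is moved stays moved. The work goes in short steps, Python scripts to look and compute and a tool call to move; the robot and the scene stay as the last step left them, time stands still between calls to the robot, and variables do not carry over. Pictures are saved under pics/ and viewed, at most 14 in all, crops included, and the job is handed in when it is done.

Besides the shell and the picture viewer there is one more tool, called after "Call:" as name(argument=value, ...), one argument or row to a line, values as JSON. move_arm: Moves the arm, as the interface text tells. Its arguments: {"type":"object","properties":{"targets":{"type":"string"}},"required":["targets"]}

```bash
ls; mkdir -p pics; python3 - <<'E'
from plant import get_obs, viewer, order, manip
import cv2
o=get_obs(); print(o); print(manip.hold_point_z)
for n in("top","side"):
    c=viewer.camera(n); cv2.imwrite(f"pics/{n}0.png",c["pixels"][:,:,::-1]); print(n,{k:v for k,v in c.items() if k!="pixels"})
E
```

```text
pics
{'clock': 0.0, 'q': array([ 1.12897894,  0.39919369,  0.04503406,  1.53788451, -0.01871728,
        1.20688968, -0.05065567]), 'joint_vel': array([ 0.00114873, -0.00129884,  0.00198723,  0.00062749, -0.00199681,
        0.00016244,  0.00036554]), 'joint_torque': array([ 2.14947277e-04, -4.75124359e+01,  1.36469163e+00, -2.54218179e+01,
        1.14914129e-02,  9.37567296e-03, -4.46478055e-06]), 'eef_pos': array([ 0.21830426, -0.61157101,  0.23026036]), 'tcp_rot': array([-3.13964275e+00,  1.19125860e-04,  3.42967491e-01]), 'force': array([-0.25503761,  0.61104591, -0.16076808]), 'wrist_torque': array([ 2.04878638e-02, -1.16618492e-02,  5.35130677e-05]), 'grasp_force': 0.0, 'gripper_width': 0.9999340622342241}
0.0187
top {'fx': 397.7594411852261, 'fy': 397.7594411852261, 'cx': 321.9970075210016, 'cy': 196.96705722472456, 'k1': -0.026898514231663978, 'view': array([[-0.030527  , -0.99920163, -0.02577235,  0.03674869],
       [-0.99740848,  0.03213258, -0.06437248,  0.55990712],
       [ 0.06514922,  0.02374047, -0.99759309,  1.14623803],
       [ 0.        ,  0.        ,  0.        ,  1.        ]])}
side {'fx': 375.0500211295572, 'fy': 375.0500211295572, 'cx': 324.3732243389215, 'cy': 190.1346357798866, 'k1': -0.06985914221023007, 'view': array([[-0.99798197, -0.06328258, -0.00522467,  0.56560434],
       [-0.03723398,  0.64986435, -0.75913764,  0.10080832],
       [ 0.05143552, -0.75741115, -0.65090916,  1.27821724],
       [ 0.        ,  0.        ,  0.        ,  1.        ]])}
```

View pics/top0.png

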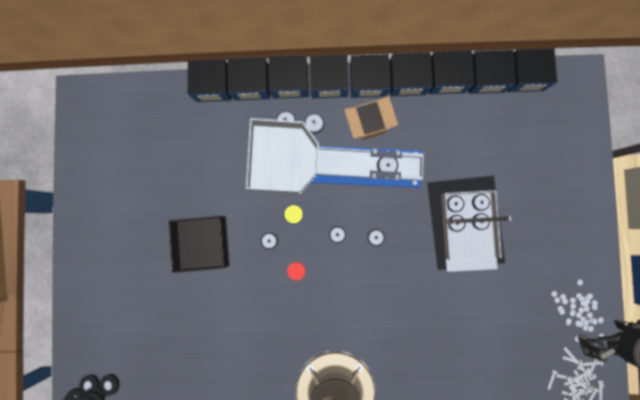

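View pics/side0.png

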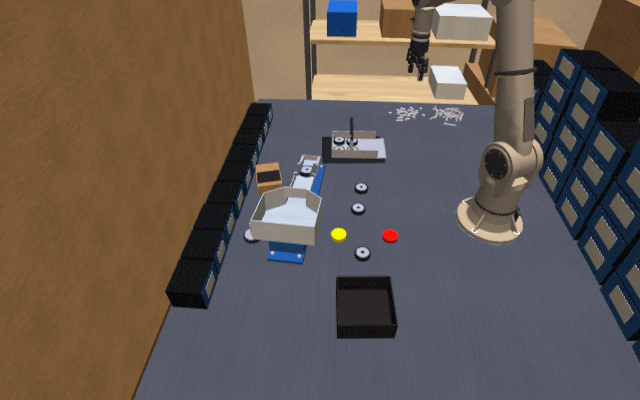

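Top: the hopper is around (283,157), the chute runs right to (423,168), and the big pad is at (388,165). The bin is at (199,243) and the tray at (471,230), with 4 pads and its open front towards the robot. The spilled pads are at (269,241), (337,235) and (376,237). Next I'll enlarge for measuring.

```bash
cat > h.py <<'E'
import numpy as np, cv2
from scipy.spatial.transform import Rotation as R
from plant import get_obs, viewer, order, manip
def cam(n):
    return viewer.camera(n)
def ray(c,u,v):
    d=np.array([(u-c["cx"])/c["fx"],(v-c["cy"])/c["fy"]]); s=d.copy()
    for _ in range(10): s=d/(1+c["k1"]*(s@s))
    V=c["view"]; Rm=V[:3,:3]; o=-Rm.T@V[:3,3]
    return o,Rm.T@np.array([s[0],s[1],1])
def w(c,u,v,z):
    o,d=ray(c,u,v); return o+d*(z-o[2])/d[2]
def px(c,P):
    p=c["view"][:3,:3]@np.asarray(P)+c["view"][:3,3]; s=p[:2]/p[2]; s=s*(1+c["k1"]*(s@s))
    return np.array([s[0]*c["fx"]+c["cx"],s[1]*c["fy"]+c["cy"]])
def crop(c,name,x0,y0,x1,y1,k):
    im=c["pixels"][y0:y1,x0:x1,::-1]
    cv2.imwrite("pics/"+name,cv2.resize(im,None,fx=k,fy=k,interpolation=cv2.INTER_CUBIC))
E
python3 - <<'E'
from h import *
c=cam("top"); crop(c,"c1.png",235,105,435,255,4)
crop(c,"c2.png",415,165,525,285,5)
for u,v in((269,241),(337,235),(376,237)): print(w(c,u,v,.016))
print(w(c,199,243,.0))
E
```

```text
[0.43688819 0.17821995 0.016     ]
[ 0.44850916 -0.02110046  0.016     ]
[ 0.43929577 -0.13421045  0.016     ]
[0.43617617 0.3909307  0.        ]
```

View pics/c1.png

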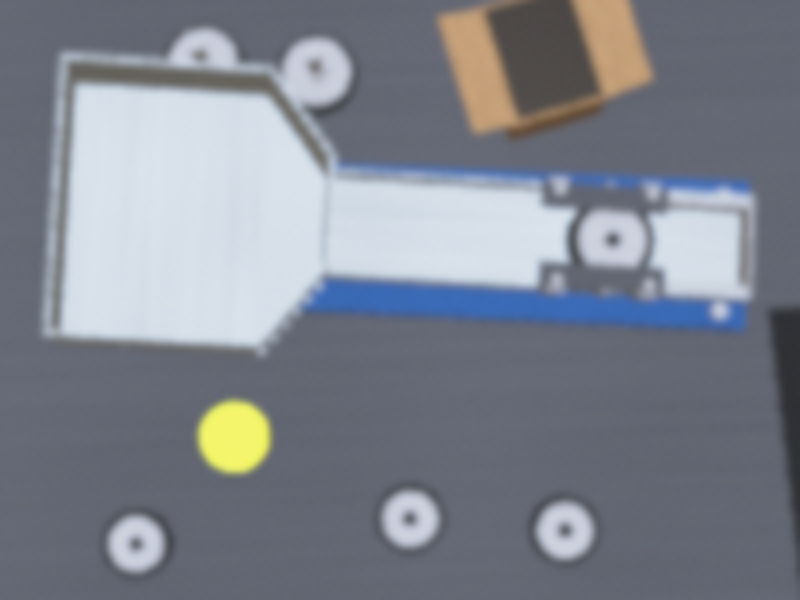

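View pics/c2.png

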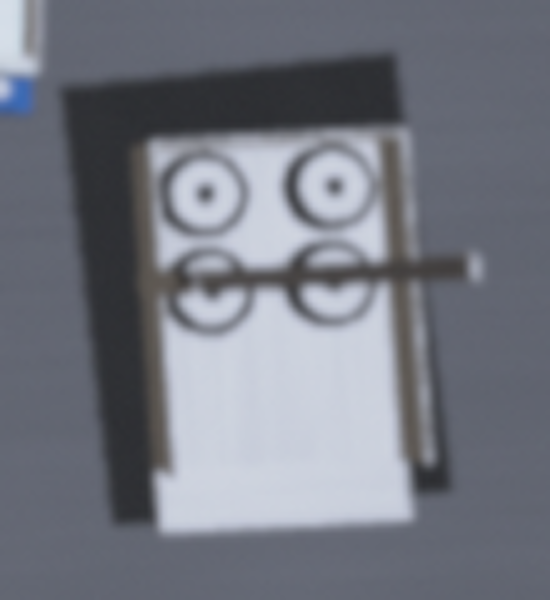

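```bash
cat > fit.py <<'E'
from h import *
from scipy.optimize import least_squares
import json
c=cam("top")
def fit(obs,mk,x0,cr):
    ox,oy,k=cr
    def f(p):
        T=mk(p); return np.concatenate([px(c,T(P))-[ox+(u+.5)/k-.5,oy+(v+.5)/k-.5] for P,(u,v) in obs])
    s=least_squares(f,x0,loss='soft_l1'); print(s.x.round(4),'res px',s.fun.reshape(-1,2).round(1).tolist()); return s.x
def chute(p):
    M=R.from_euler('z',p[2]).as_matrix()@R.from_euler('y',6,degrees=True).as_matrix()
    return lambda P:np.array([p[0],p[1],.051])+M@np.array(P)/1000
def tray(z):
    return lambda p:(lambda P:np.array([p[0],p[1],z])+R.from_euler('z',p[2]).as_matrix()@np.array(P)/1000)
A=fit([((-332,92,70),(63,52)),((-332,-92,70),(45,335)),((-195,-92,70),(260,352)),((-195,92,70),(270,68)),
 ((0,-19,23),(540,264)),((0,19,23),(543,207)),((90,-19,23),(664,268)),((90,19,23),(667,211)),((152,30,20),(755,195)),((152,-30,20),(752,299)),((53,0,16),(612,240))],chute,[.6,-.1,-1.57],(235,105,4))
B=fit([((98.5,71.5,43),(148,135)),((98.5,-71.5,43),(410,126)),((-125,71,6),(158,533)),((-125,-71,6),(414,520)),((20,70,110),(150,283)),((20,-70,110),(478,267))],tray(.003),[.45,-.4,0],(415,165,5))
C=fit([((130,100,3),(63,90)),((130,-100,3),(397,55)),((-130,-100,3),(450,490)),((-130,100,3),(112,523))],tray(0),[.45,-.4,0],(415,165,5))
T=chute(A)
for n,P in (('big',(53,0,8)),('hop',(-245,0,70)),('strip0',(0,0,0)),('nest',(120,0,0))): print(n,T(P).round(4))
# big pad direct
q=w(c,235+612.5/4-.5,105+240.5/4-.5,.051-.0055+.016); M=R.from_euler('z',A[2]).as_matrix()@R.from_euler('y',6,degrees=True).as_matrix()
print('bigpad chute',M.T@(q-[A[0],A[1],.051]))
# bin corners from image
for b in((170,219),(225,216),(228,267),(172,271)): print('bin',w(c,*b,.065).round(3))
print('tcp0',get_obs()['eef_pos'])
E
python3 fit.py
```

```text
[ 0.648  -0.1167 -1.6474] res px [[0.0, 1.1], [0.4, -0.1], [-0.7, -1.7], [0.2, 0.4], [0.0, -0.8], [-0.2, -0.0], [0.6, 0.0], [0.3, 0.9], [-0.6, 2.5], [-0.4, -2.5], [0.3, -0.1]]
[ 0.4615 -0.4061  0.0194] res px [[1.1, 1.6], [-1.0, 0.8], [1.0, -0.5], [-1.4, -0.4], [10.5, -0.6], [-2.7, -0.1]]
[ 0.474  -0.4005  0.0657] res px [[-0.3, -0.9], [0.1, -0.5], [0.4, 0.6], [-0.2, 0.7]]
big [ 0.6439 -0.1701  0.0534]
hop [0.6661 0.119  0.1462]
strip0 [ 0.648  -0.1167  0.051 ]
nest [ 0.6388 -0.2357  0.0385]
bigpad chute [ 0.05215879 -0.00034062  0.01603995]
bin [0.509 0.452 0.065]
bin [0.513 0.294 0.065]
bin [0.37  0.287 0.065]
bin [0.362 0.447 0.065]
tcp0 [ 0.21833404 -0.61183503  0.23065168]
```

The chute fit lands on z and the sizes given, and the big pad comes out at x=52, y=0. Next: closed fingers, square to the floor, above the nest behind the pad.

```bash
cat >> h.py <<'E'
C0=np.array([.648,-.1167,.051]); MC=R.from_euler('z',-1.6474).as_matrix()@R.from_euler('y',6,degrees=True).as_matrix()
def cw(x,y,z): return C0+MC@np.array([x,y,z])/1000
RC=np.column_stack([MC[:,1],MC[:,0],-MC[:,2]])
def down(yaw): return R.from_euler('xyz',[np.pi,0,yaw]).as_matrix()
def row(P,Rt,frm=None):
    o=get_obs()
    p0,R0=(o["eef_pos"],R.from_euler('xyz',o["tcp_rot"]).as_matrix()) if frm is None else frm
    print((R.from_matrix(R0.T@Rt).as_rotvec()).round(3),(R0.T@(np.asarray(P)-p0)*100).round(2))
E
python3 -c "
from h import *
row(cw(105,0,100),RC)"
```

```text
[0.102 0.022 0.419] [ 52.43 -21.68   9.14]
```

Call:
move_arm(
  targets="0.102 0.022 0.419 52.4 -21.7 2 0;0.102 0.022 0.419 52.4 -21.7 2 0;0.102 0.022 0.419 52.4 -21.7 2 0;0.102 0.022 0.419 52.4 -21.7 2 0;0.102 0.022 0.419 52.4 -21.7 2 0;0.102 0.022 0.419 52.4 -21.7 2 0;0.102 0.022 0.419 52.4 -21.7 2 0;0.102 0.022 0.419 52.4 -21.7 2 0;0.102 0.022 0.419 52.4 -21.7 2 0;0.102 0.022 0.419 52.4 -21.7 2 0;0.102 0.022 0.419 52.4 -21.7 2 0;0.102 0.022 0.419 52.4 -21.7 2 0;0.102 0.022 0.419 52.4 -21.7 2 0;0.102 0.022 0.419 52.4 -21.7 9.1 0;0.102 0.022 0.419 52.4 -21.7 9.1 0;0.102 0.022 0.419 52.4 -21.7 9.1 0;0.102 0.022 0.419 52.4 -21.7 9.1 0",
)

```text
clock: 1.9
eef_pos: [0.6384, -0.2335, 0.1408]
tcp_rot: [-3.039, -0.0, -0.079]
force: [0.3, -0.2, 0.8]
gripper_width: 0.002
grasp_force: 0.0
```

```bash
python3 -c "
from h import *
o=get_obs();print(o['clock'],MC.T@(o['eef_pos']-C0)*1000)
row(cw(105,0,100),RC);row(cw(105,0,4),RC)
crop(cam('top'),'c3.png',340,130,460,220,6)
c=cam('side');u=px(c,cw(60,0,20)).astype(int);print(u);crop(c,'c4.png',u[0]-60,u[1]-45,u[0]+60,u[1]+45,6)"
```

```text
1.9 [107.17478434  -0.61769421 101.57429277]
[ 0.002 -0.    -0.002] [ 0.06 -0.22  0.16]
[ 0.002 -0.    -0.002] [ 0.06 -0.24  9.76]
[306 166]
```

View pics/c4.png

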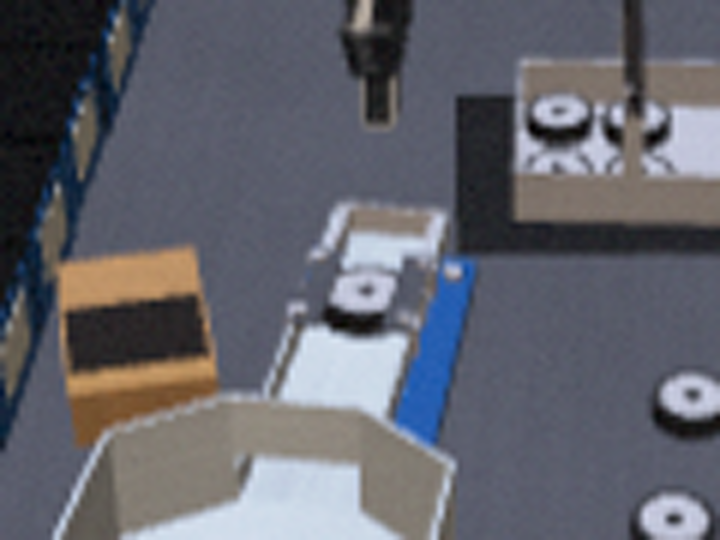

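The side view shows the closed fingers above the nest (375,100) in line with the slot, and the pad still under the strips. Lowering.

Call:
move_arm(
  targets="0 0 0 0.1 -0.2 4 0;0 0 0 0.1 -0.2 7 0;0 0 0 0.1 -0.2 8.5 0;0 0 0 0.1 -0.2 9.6 0;0 0 0 0.1 -0.2 9.6 0;0 0 0 0.1 -0.2 9.6 0",
)

```text
clock: 2.6
eef_pos: [0.6421, -0.2206, 0.0465]
tcp_rot: [-3.039, -0.003, -0.077]
force: [-0.1, -0.7, 0.2]
gripper_width: 0.001
grasp_force: 0.0
```

```bash
python3 -c "
from h import *
o=get_obs();print(o['force'],MC.T@(o['eef_pos']-C0)*1000)
row(cw(-28,0,5),RC)"
```

```text
[-0.0903845  -0.65953333  0.1742974 ] [103.97034901   2.0746904    6.44160559]
[ 0.002 -0.003 -0.   ] [ -0.21 -13.2    0.12]
```

Call:
move_arm(
  targets="0 0 0 -0.2 -0.6 0.1 0;0 0 0 -0.2 -1.2 0.1 0;0 0 0 -0.2 -1.8 0.1 0;0 0 0 -0.2 -2.4 0.1 0;0 0 0 -0.2 -3 0.1 0;0 0 0 -0.2 -3.8 0.1 0;0 0 0 -0.2 -4.6 0.1 0;0 0 0 -0.2 -5.4 0.1 0;0 0 0 -0.2 -6.2 0.1 0;0 0 0 -0.2 -7 0.1 0;0 0 0 -0.2 -7.8 0.1 0;0 0 0 -0.2 -8.6 0.1 0;0 0 0 -0.2 -9.4 0.1 0;0 0 0 -0.2 -10.2 0.1 0;0 0 0 -0.2 -11 0.1 0;0 0 0 -0.2 -11.8 0.1 0;0 0 0 -0.2 -12.6 0.1 0;0 0 0 -0.2 -13.1 0.1 0;0 0 0 -0.2 -13.1 0.1 0",
)

```text
clock: 4.5
eef_pos: [0.6496, -0.0889, 0.0585]
tcp_rot: [-3.038, -0.002, -0.076]
force: [-0.2, -2.6, 4.1]
gripper_width: 0.001
grasp_force: 1.6
```

```bash
python3 -c "
from h import *
o=get_obs();print(o['force'],MC.T@(o['eef_pos']-C0)*1000)
c=cam('side');u=px(c,cw(-40,0,20)).astype(int);print(u);crop(c,'c5.png',u[0]-60,u[1]-45,u[0]+60,u[1]+45,6)"
```

```text
[-0.19069762 -2.6495804   4.09796722] [-28.45142049  -0.49765046   4.52281838]
[301 181]
```

View pics/c5.png

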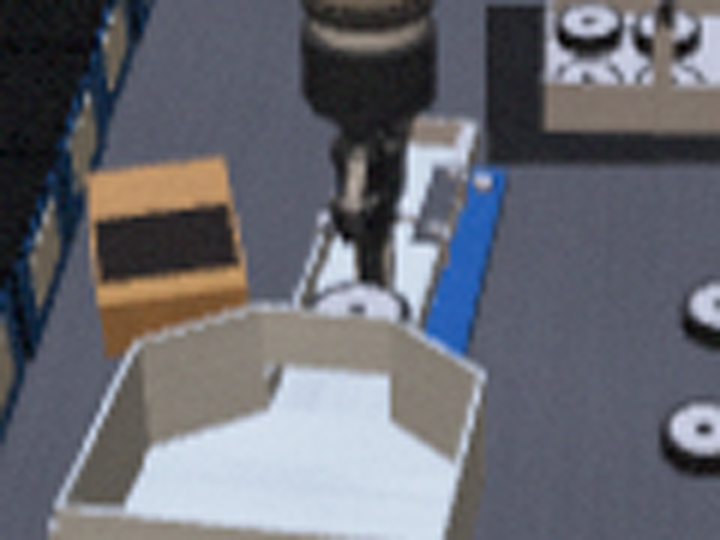

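Call:
move_arm(
  targets="0 0 0 0 0.3 0 0;0 0 0 0 0.5 -5 0;0 0 0 0 0.5 -10 0;0 0 0 0 5 -10 0;0 0 0 0 10 -10 0;0 0 0 0 14 -10 0;0 0 0 0 14 -10 0;0 0 0 0 14 -10 0",
)

```text
clock: 5.35
eef_pos: [0.6364, -0.2388, 0.141]
tcp_rot: [-3.036, 0.002, -0.079]
force: [-0.1, 1.4, -0.0]
gripper_width: 0.004
grasp_force: 0.0
```

```bash
python3 -c "
from h import *
c=cam('top');u=px(c,cw(-74,0,16));print(u);u=u.astype(int);crop(c,'c6.png',u[0]-25,u[1]-20,u[0]+50,u[1]+20,8)
row(cw(-73,0,60),RC)"
```

```text
[343.36669668 161.90787976]
[-0.002  0.002  0.001] [  0.18 -18.33   4.29]
```

View pics/c6.png

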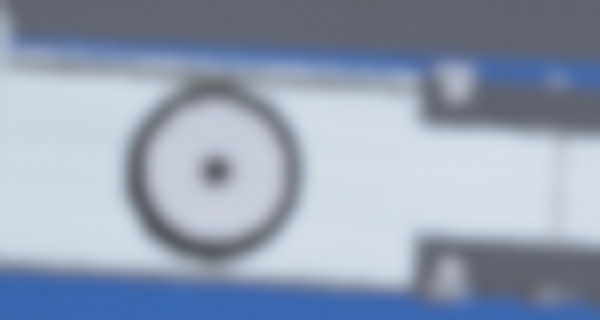

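The pad sits at x≈-71, clear of the strips (disc centre at crop (215,172)). Going over it, open.

Call:
move_arm(
  targets="0 0 0 0.2 -5 0 8.54;0 0 0 0.2 -10 0 8.54;0 0 0 0.2 -15 0 8.54;0 0 0 0.2 -18.1 1 8.54;0 0 0 0.2 -18.1 4 8.54;0 0 0 0.2 -18.1 4.3 8.54;0 0 0 0.2 -18.1 4.3 8.54;0 0 0 0.2 -18.1 4.3 8.54",
)

```text
clock: 6.2
eef_pos: [0.6541, -0.0558, 0.1194]
tcp_rot: [-3.038, -0.001, -0.078]
force: [-0.9, 0.1, 0.6]
gripper_width: 0.999
grasp_force: 0.0
```

```bash
python3 -c "
from h import *
o=get_obs();print(o['force'],MC.T@(o['eef_pos']-C0)*1000)
row(cw(-71,0,-3),RC)"
```

```text
[-0.88555891  0.05614157  0.57568821] [-67.9497313    1.3774193   61.58853464]
[ 0.002 -0.001 -0.001] [-0.15 -0.31  6.46]
```

Call:
move_arm(
  targets="0 0 0 -0.1 -0.3 3 8.54;0 0 0 -0.1 -0.3 5 8.54;0 0 0 -0.1 -0.3 6.3 8.54;0 0 0 -0.1 -0.3 6.4 8.54;0 0 0 -0.1 -0.3 6.4 5;0 0 0 -0.1 -0.3 6.4 5;0 0 0 -0.1 -0.3 6.4 5;0 0 0 -0.1 -0.3 6.4 5;0 0 0 -0.1 -0.3 6.4 5;0 0 0 -0.1 -0.3 6.4 5;0 0 0 -0.1 -0.3 6.4 5;0 0 0 -0.1 -0.3 6.4 5",
)

```text
clock: 7.4
eef_pos: [0.655, -0.0461, 0.0573]
tcp_rot: [-3.039, -0.004, -0.077]
force: [-0.0, -0.9, 6.4]
gripper_width: 0.697
grasp_force: 65.2
```

```bash
python3 -c "
from h import *
o=get_obs();print(o['force'],MC.T@(o['eef_pos']-C0)*1000)
R0=R.from_euler('xyz',o['tcp_rot']).as_matrix()
B=np.array([.438,.370,0])
row(cw(-71,0,130),RC)
row(B+[0,0,.17],down(0));row(B+[0,0,.05],down(0))"
```

```text
[-0.02431498 -0.85871082  6.3900622 ] [-71.18773725   1.62458032  -1.16900179]
[ 0.002 -0.004 -0.   ] [ -0.11   0.04 -13.12]
[-0.103 -0.008 -0.077] [-24.8  -40.77  -7.22]
[-0.103 -0.008 -0.077] [-24.85 -39.54   4.72]
```

Call:
move_arm(
  targets="0 0 0 0 0 -2 5;0 0 0 0 0 -5 5;0 0 0 0 0 -10 5;0 0 0 0 0 -13 5;0 0 0 -4 0 -14 5;0 0 0 -8 -2 -14 5;-0.103 -0.008 -0.077 -12 -4 -14 5;-0.103 -0.008 -0.077 -16 -7 -13 5;-0.103 -0.008 -0.077 -20 -10 -13 5;-0.103 -0.008 -0.077 -23 -14 -12 5;-0.103 -0.008 -0.077 -24.8 -18 -11 5;-0.103 -0.008 -0.077 -24.8 -22 -10 5;-0.103 -0.008 -0.077 -24.8 -26 -9 5;-0.103 -0.008 -0.077 -24.8 -30 -8 5;-0.103 -0.008 -0.077 -24.8 -34 -7.2 5;-0.103 -0.008 -0.077 -24.8 -38 -7.2 5;-0.103 -0.008 -0.077 -24.8 -40.8 -7.2 5;-0.103 -0.008 -0.077 -24.8 -40.8 -7.2 5;-0.103 -0.008 -0.077 -24.8 -40.8 -7.2 5",
)

```text
clock: 9.3
eef_pos: [0.4361, 0.3708, 0.1686]
tcp_rot: [3.141, 0.004, 0.002]
force: [-0.6, -0.4, -1.3]
gripper_width: 0.697
grasp_force: 65.0
```

```bash
python3 -c "
from h import *
B=np.array([.438,.370,0])
row(B+[0,0,.03],down(0))
c=cam('side');u=px(c,[.438,.37,.1]).astype(int);crop(c,'c7.png',u[0]-70,u[1]-60,u[0]+70,u[1]+45,5)"
```

```text
[0.    0.004 0.002] [ 0.24  0.08 13.86]
```

View pics/c7.png

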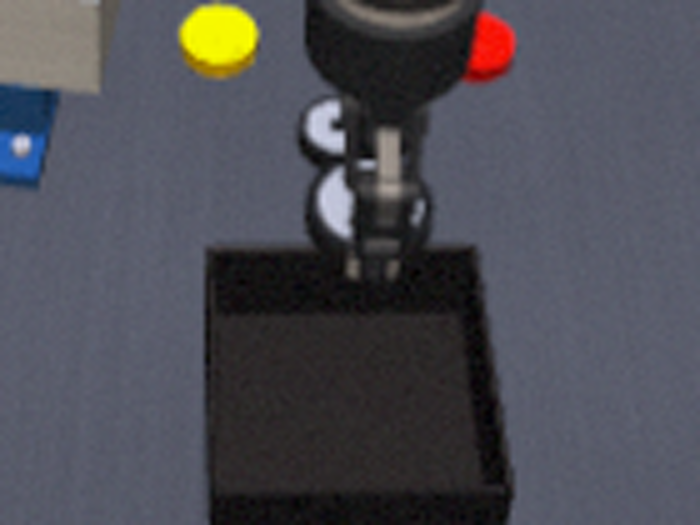

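The side view shows the pad held in the fingers above the bin centre. Lowering and releasing.

Call:
move_arm(
  targets="0 0 0 0.2 0 5 5;0 0 0 0.2 0 9 5;0 0 0 0.2 0 12 5;0 0 0 0.2 0 13.8 5;0 0 0 0.2 0 13.8 5;0 0 0 0.2 0 13.8 7.8;0 0 0 0.2 0 13.8 7.8;0 0 0 0.2 0 13.8 7.8;0 0 0 0.2 0 13.8 7.8;0 0 0 0.2 0 8 7.8;0 0 0 0.2 0 3 7.8;0 0 0 0.2 0 -2 8.54;0 0 0 0.2 0 -2 8.54;0 0 0 0.2 0 -2 8.54",
)

```text
clock: 10.75
eef_pos: [0.4397, 0.3719, 0.1916]
tcp_rot: [-3.138, -0.001, 0.001]
force: [-0.4, -0.2, 0.3]
gripper_width: 1.002
grasp_force: 0.0
```

```bash
cat >> h.py <<'E'
def pads(c,z=.016):
    # bright zinc discs via blob on top camera: white pixels, circular
    im=c["pixels"].astype(int); m=((im.min(2)>150)&(im.max(2)-im.min(2)<40)).astype(np.uint8)
    n,l,s,ce=cv2.connectedComponentsWithStats(m)
    for i in range(1,n):
        if 40<s[i,4]<400: print(ce[i].round(1),s[i,4],w(c,*ce[i],z).round(4))
E
python3 -c "
from h import *
c=cam('top');pads(c);crop(c,'c8.png',160,90,520,290,2)"
```

```text
[286.5 117.8] 146 [0.8009 0.118  0.016 ]
[313.  122.9] 228 [0.7824 0.0394 0.016 ]
[455.8 203.4] 134 [ 0.5297 -0.3701  0.016 ]
[ 31.  218.4] 51 [0.5243 0.9017 0.016 ]
[457.2 226. ] 62 [ 0.4638 -0.371   0.016 ]
[481.7 224.5] 59 [ 0.4659 -0.4421  0.016 ]
[337.  234.2] 132 [ 0.4507 -0.0213  0.016 ]
[375.9 237.1] 131 [ 0.439  -0.1338  0.016 ]
[205.9 241.3] 158 [0.4413 0.365  0.016 ]
[268.6 240.4] 137 [0.4387 0.1794 0.016 ]
[559.5 297.6] 97 [ 0.2489 -0.655   0.016 ]
[594.1 304.5] 42 [ 0.2258 -0.7538  0.016 ]
[560.8 309.8] 41 [ 0.2143 -0.6568  0.016 ]
[554.5 377.8] 80 [ 0.023  -0.6279  0.016 ]
```

View pics/c8.png

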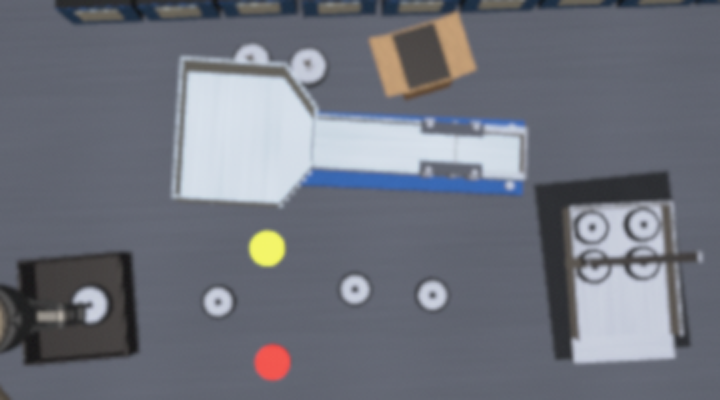

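The big pad is in the bin (206,241), the chute is clear, and the spilled pads have not moved. Next I refit the tray without the outlier and set the move to the first spilled pad.

```bash
python3 - <<'E'
from h import *
import re
s=open('fit.py').read().replace("((20,70,110),(150,283)),","")
exec(s.split("T=chute(A)")[0])
t=tray(.003)(B)
for P in((0,0,0),(-70,35,0),(-70,-35,0),(-70,0,0),(20,0,99),(-20,35,0)): print(P,t(P).round(4))
# pads in tray rows
for u in((455.8,203.4),):
    q=w(c,*u,.022); print('row1 in tray', (q[0]-B[0]),(q[1]-B[1]))
A=np.array([.4387,.1794,0]); row(A+[0,0,.12],down(B[2]+np.pi/2)); row(A,down(B[2]+np.pi/2))
E
```

```text
[ 0.648  -0.1167 -1.6474] res px [[0.0, 1.1], [0.4, -0.1], [-0.7, -1.7], [0.2, 0.4], [0.0, -0.8], [-0.2, -0.0], [0.6, 0.0], [0.3, 0.9], [-0.6, 2.5], [-0.4, -2.5], [0.3, -0.1]]
[ 0.4621 -0.4082  0.0134] res px [[2.1, 1.1], [-0.1, 0.6], [1.4, -0.9], [-0.9, -0.5], [-1.9, -0.2]]
[ 0.474  -0.4005  0.0657] res px [[-0.3, -0.9], [0.1, -0.5], [0.4, 0.6], [-0.2, 0.7]]
(0, 0, 0) [ 0.4621 -0.4082  0.003 ]
(-70, 35, 0) [ 0.3917 -0.3741  0.003 ]
(-70, -35, 0) [ 0.3926 -0.4441  0.003 ]
(-70, 0, 0) [ 0.3921 -0.4091  0.003 ]
(20, 0, 99) [ 0.4821 -0.4079  0.102 ]
(-20, 35, 0) [ 0.4417 -0.3735  0.003 ]
row1 in tray 0.06725094257635422 0.039860154692252125
[-0.003  0.005 -1.583] [ 0.09 19.05  6.79]
[-0.003  0.005 -1.583] [ 0.15 19.04 18.79]
```

Call:
move_arm(
  targets="0 0 -0.4 0.1 4 0 8.54;0 0 -0.8 0.1 8 2 8.54;0 0 -1.2 0.1 12 4 8.54;0 0 -1.583 0.1 16 6 8.54;0 0 -1.583 0.1 19 6.8 8.54;0 0 -1.583 0.1 19 6.8 8.54;0 0 -1.583 0.1 19 6.8 8.54;0 0 -1.583 0.1 19 6.8 8.54;0 0 -1.583 0.1 19 6.8 8.54;0 0 -1.583 0.1 19 6.8 8.54;0 0 -1.583 0.1 19 6.8 8.54;0 0 -1.583 0.1 19 6.8 8.54;0 0 -1.583 0.1 19 6.8 8.54;0 0 -1.583 0.1 19 6.8 8.54",
)

```text
clock: 12.25
eef_pos: [0.4389, 0.1805, 0.12]
tcp_rot: [-3.136, -0.0, 1.583]
force: [-0.7, -0.1, 0.1]
gripper_width: 0.997
grasp_force: 0.0
```

```bash
python3 - <<'E'
from h import *
row([.4387,.1794,.002],down(1.584)); c=cam('side')
# predicted side px of pad and local bright blob
u=px(c,[.4387,.1794,.016]);print(u); pads(c)
E
```

```text
[-0.005 -0.    -0.001] [-0.11  0.04 11.8 ]
[362.07449657 251.34714886]
[442.   8.] 179 [-0.3156 -2.6509  0.016 ]
[451.7  76. ] 392 [-0.0991 -1.1596  0.016 ]
[447.5 113.2] 138 [ 0.0105 -0.7127  0.016 ]
[248.4 234.4] 57 [0.8051 0.1306 0.016 ]
[362.1 251.9] 82 [0.4386 0.1817 0.016 ]
[362.9 304.7] 200 [0.4385 0.3677 0.016 ]
```

The top and side cameras agree to 2 mm on this pad. Grasping.

Call:
move_arm(
  targets="0 0 0 0 0 5 8.54;0 0 0 0 0 9 8.54;0 0 0 0 0 11.5 8.54;0 0 0 0 0 11.8 8.54;0 0 0 0 0 11.8 4;0 0 0 0 0 11.8 4;0 0 0 0 0 11.8 4;0 0 0 0 0 11.8 4;0 0 0 0 0 11.8 4;0 0 0 0 0 11.8 4;0 0 0 0 0 11.8 4;0 0 0 0 0 8 4;0 0 0 0 0 4 4;0 0 0 0 0 0 4;0 0 0 0 0 -3 4;0 0 0 0 0 -3 4",
)

```text
clock: 13.9
eef_pos: [0.4432, 0.1825, 0.1563]
tcp_rot: [3.134, -0.003, 1.583]
force: [0.7, -0.8, -0.1]
gripper_width: 0.553
grasp_force: 61.9
```

```bash
python3 - <<'E'
from h import *
row([.392,-.374,.15],down(1.584));row([.392,-.374,.012],down(1.584))
pads(cam('top'))
E
```

```text
[ 0.008 -0.003 -0.001] [-55.58  -5.82   0.4 ]
[ 0.008 -0.003 -0.001] [-55.63  -5.93  14.2 ]
[162.7  66.3] 209 [0.9763 0.4932 0.016 ]
[129.3  67.9] 49 [0.9764 0.5976 0.016 ]
[286.3 117.7] 137 [0.8011 0.1186 0.016 ]
[313.  122.9] 225 [0.7824 0.0392 0.016 ]
[ 14.9 172.2] 201 [0.6671 0.956  0.016 ]
[455.8 203.3] 129 [ 0.5298 -0.3702  0.016 ]
[457.3 226. ] 61 [ 0.4639 -0.3712  0.016 ]
[481.6 224.5] 58 [ 0.466  -0.4418  0.016 ]
[337.1 234.2] 130 [ 0.451  -0.0214  0.016 ]
[375.9 237.1] 130 [ 0.4389 -0.1339  0.016 ]
[201.8 237.5] 52 [0.4529 0.3769 0.016 ]
[217.5 253. ] 109 [0.4062 0.331  0.016 ]
[242.1 258.7] 54 [0.3876 0.2585 0.016 ]
[563.7 298.8] 46 [ 0.2451 -0.6669  0.016 ]
[594.1 304.6] 41 [ 0.2256 -0.754   0.016 ]
[554.5 377.9] 76 [ 0.0229 -0.6278  0.016 ]
```

Call:
move_arm(
  targets="0 0 0 -5 -1 0 4;0 0 0 -10 -2 0 4;0 0 0 -15 -3 0 4;0 0 0 -20 -4 0 4;0 0 0 -25 -5 0 4;0 0 0 -30 -5.9 0 4;0 0 0 -35 -5.9 0 4;0 0 0 -40 -5.9 0 4;0 0 0 -45 -5.9 0 4;0 0 0 -50 -5.9 0 4;0 0 0 -54 -5.9 0 4;0 0 0 -55.6 -5.9 0 4;0 0 0 -55.6 -5.9 0 4;0 0 0 -55.6 -5.9 0 4;0 0 0 -55.6 -5.9 5 4;0 0 0 -55.6 -5.9 9 4;0 0 0 -55.6 -5.9 11 4;0 0 0 -55.6 -5.9 11 4",
)

```text
clock: 15.75
eef_pos: [0.3857, -0.3713, 0.0376]
tcp_rot: [-3.132, -0.007, 1.587]
force: [0.5, 1.0, 0.4]
gripper_width: 0.548
grasp_force: 61.9
```

```bash
python3 - <<'E'
from h import *
row([.392,-.374,.012],down(1.584));row([.4509,-.0214,.15],down(1.584));row([.4509,-.0214,.002],down(1.584))
E
```

```text
[-0.009 -0.007  0.003] [-0.3   0.65  2.55]
[-0.009 -0.007  0.003] [ 34.95   7.   -11.06]
[-0.009 -0.007  0.003] [34.85  7.14  3.74]
```

Call:
move_arm(
  targets="0 0 0 -0.3 0.6 1 4;0 0 0 -0.3 0.6 2 4;0 0 0 -0.3 0.6 2.5 4;0 0 0 -0.3 0.6 2.5 4;0 0 0 -0.3 0.6 2.5 5.8;0 0 0 -0.3 0.6 2.5 5.8;0 0 0 -0.3 0.6 2.5 5.8;0 0 0 -0.3 0.6 -1 5.8;0 0 0 -0.3 0.6 -5 5.8;0 0 0 -0.3 0.6 -9 5.8;0 0 0 0 2 -11 8.54;0 0 0 5 3 -11 8.54;0 0 0 10 4 -11 8.54;0 0 0 15 5 -11 8.54;0 0 0 20 6 -11 8.54;0 0 0 25 7 -11 8.54;0 0 0 30 7 -11 8.54;0 0 0 34.9 7 -11 8.54;0 0 0 34.9 7 -11 8.54;0 0 0 34.9 7 -11 8.54",
)

```text
clock: 17.75
eef_pos: [0.4534, -0.0248, 0.1509]
tcp_rot: [-3.139, -0.0, 1.588]
force: [-0.1, -0.8, 0.6]
gripper_width: 0.999
grasp_force: 0.0
```

```bash
python3 - <<'E'
from h import *
c=cam('top');pads(c);crop(c,'c9.png',415,165,525,285,5);print()
c=cam('side');pads(c)
row([.4509,-.0214,.002],down(1.584))
E
```

```text
[155.9  66.6] 265 [0.9762 0.5146 0.016 ]
[286.3 117.8] 138 [0.8011 0.1184 0.016 ]
[313.  122.9] 225 [0.7824 0.0392 0.016 ]
[ 14.9 172.2] 207 [0.667  0.9562 0.016 ]
[455.8 203.3] 130 [ 0.5298 -0.3703  0.016 ]
[457.3 226. ] 61 [ 0.4639 -0.3712  0.016 ]
[481.6 224.5] 58 [ 0.466  -0.4418  0.016 ]
[375.7 237.1] 135 [ 0.439  -0.1332  0.016 ]
[204.3 242.1] 203 [0.439  0.3696 0.016 ]
[342.8 239.7] 218 [ 0.4344 -0.0374  0.016 ]
[462.7 251. ] 135 [ 0.3912 -0.3832  0.016 ]
[367.6 257.7] 87 [ 0.3803 -0.1076  0.016 ]
[325.  263.6] 83 [0.3667 0.0163 0.016 ]
[563.8 298.9] 47 [ 0.245  -0.6671  0.016 ]
[594.1 304.6] 41 [ 0.2256 -0.754   0.016 ]
[314.9 367.1] 282 [0.0724 0.0545 0.016 ]
[554.5 377.9] 77 [ 0.0229 -0.6277  0.016 ]

[438.6   5.2] 69 [-0.3017 -2.7458  0.016 ]
[406.3 111.8] 104 [ 0.2113 -0.7122  0.016 ]
[447.4 113.2] 140 [ 0.0113 -0.7126  0.016 ]
[378.6 141.9] 59 [ 0.3596 -0.4367  0.016 ]
[361.3 187.4] 45 [ 0.4379 -0.1267  0.016 ]
[357.9 207.1] 57 [ 0.4509 -0.0199  0.016 ]
[248.4 234.4] 58 [0.805  0.1303 0.016 ]
[362.9 304.7] 200 [0.4384 0.3678 0.016 ]
[-0.004  0.    -0.002] [ 0.62 -0.18 14.87]
```

View pics/c9.png

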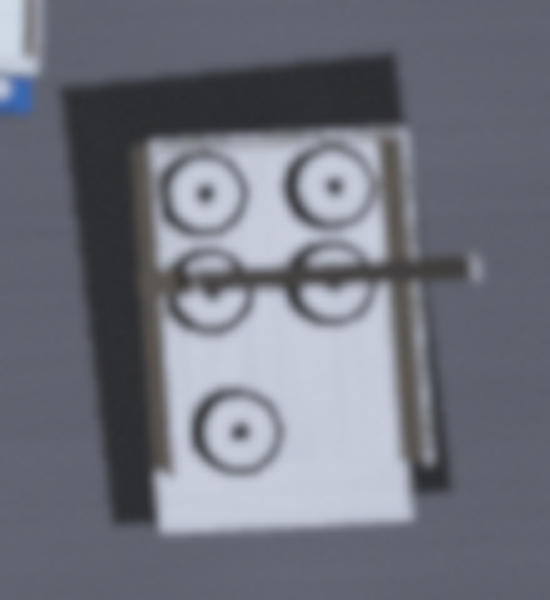

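The first pad lies in the tray front half (crop (239,432)). Grasping the second.

Call:
move_arm(
  targets="0 0 0 0.5 -0.2 5 8.54;0 0 0 0.5 -0.2 10 8.54;0 0 0 0.5 -0.2 13.5 8.54;0 0 0 0.5 -0.2 14.8 8.54;0 0 0 0.5 -0.2 14.8 8.54;0 0 0 0.5 -0.2 14.8 4;0 0 0 0.5 -0.2 14.8 4;0 0 0 0.5 -0.2 14.8 4;0 0 0 0.5 -0.2 14.8 4;0 0 0 0.5 -0.2 14.8 4;0 0 0 0.5 -0.2 14.8 4;0 0 0 0.5 -0.2 14.8 4;0 0 0 0.5 -0.2 10 4;0 0 0 0.5 -0.2 6 4;0 0 0 0.5 -0.2 2 4;0 0 0 0.5 -0.2 0 4;0 0 0 0.5 -0.2 0 4",
)

```text
clock: 19.55
eef_pos: [0.4542, -0.0211, 0.1549]
tcp_rot: [3.136, 0.001, 1.583]
force: [-0.3, -0.7, -0.3]
gripper_width: 0.557
grasp_force: 62.0
```

```bash
python3 - <<'E'
from h import *
row([.392,-.447,.15],down(1.584));row([.392,-.447,.011],down(1.584))
E
```

```text
[ 0.006  0.001 -0.001] [-42.5   -6.76   0.49]
[ 0.006  0.001 -0.001] [-42.49  -6.84  14.39]
```

Call:
move_arm(
  targets="0 0 0 -5 -2 0 4;0 0 0 -10 -4 0 4;0 0 0 -15 -6 0 4;0 0 0 -20 -6.8 0 4;0 0 0 -25 -6.8 0 4;0 0 0 -30 -6.8 0 4;0 0 0 -35 -6.8 0 4;0 0 0 -39 -6.8 0 4;0 0 0 -42.5 -6.8 0 4;0 0 0 -42.5 -6.8 0 4;0 0 0 -42.5 -6.8 0 4;0 0 0 -42.5 -6.8 5 4;0 0 0 -42.5 -6.8 9 4;0 0 0 -42.5 -6.8 11 4;0 0 0 -42.5 -6.8 11 4;0 0 0 -42.5 -6.8 11 4",
)

```text
clock: 21.15
eef_pos: [0.389, -0.4457, 0.041]
tcp_rot: [-3.138, -0.001, 1.586]
force: [-0.1, 0.2, 0.1]
gripper_width: 0.551
grasp_force: 62.1
```

```bash
python3 - <<'E'
from h import *
row([.392,-.447,.011],down(1.584));row([.439,-.1335,.15],down(1.584))
E
```

```text
[-0.003 -0.001  0.002] [-0.14  0.31  3.  ]
[-0.003 -0.001  0.002] [ 31.16   5.42 -10.89]
```

Call:
move_arm(
  targets="0 0 0 -0.1 0.3 1 4;0 0 0 -0.1 0.3 2 4;0 0 0 -0.1 0.3 2.9 4;0 0 0 -0.1 0.3 2.9 4;0 0 0 -0.1 0.3 2.9 5.8;0 0 0 -0.1 0.3 2.9 5.8;0 0 0 -0.1 0.3 2.9 5.8;0 0 0 -0.1 0.3 -1 5.8;0 0 0 -0.1 0.3 -5 5.8;0 0 0 -0.1 0.3 -9 5.8;0 0 0 0 2 -11 8.54;0 0 0 5 3 -11 8.54;0 0 0 10 4 -11 8.54;0 0 0 15 5.4 -11 8.54;0 0 0 20 5.4 -11 8.54;0 0 0 25 5.4 -11 8.54;0 0 0 31.1 5.4 -11 8.54;0 0 0 31.1 5.4 -11 8.54;0 0 0 31.1 5.4 -11 8.54;0 0 0 31.1 5.4 -11 8.54",
)

```text
clock: 23.15
eef_pos: [0.4387, -0.1361, 0.1507]
tcp_rot: [-3.138, 0.0, 1.583]
force: [0.4, -0.1, 0.0]
gripper_width: 0.997
grasp_force: 0.0
```

```bash
python3 - <<'E'
from h import *
c=cam('top');pads(c);print()
c=cam('side');pads(c)
row([.439,-.1335,.002],down(1.584))
E
```

```text
[155.6  66.7] 274 [0.9761 0.5156 0.016 ]
[286.3 117.8] 141 [0.801  0.1186 0.016 ]
[313.  122.9] 225 [0.7824 0.0392 0.016 ]
[ 14.9 172.2] 217 [0.667 0.956 0.016]
[455.8 203.3] 131 [ 0.5298 -0.3703  0.016 ]
[457.4 226.1] 62 [ 0.4636 -0.3714  0.016 ]
[481.6 224.5] 58 [ 0.466  -0.4418  0.016 ]
[364.1 238.7] 133 [ 0.4355 -0.0995  0.016 ]
[204.4 242.1] 205 [0.4391 0.3694 0.016 ]
[411.5 246.7] 190 [ 0.4083 -0.2359  0.016 ]
[462.7 251. ] 135 [ 0.3912 -0.3832  0.016 ]
[486.1 250.9] 134 [ 0.3893 -0.4506  0.016 ]
[391.5 265.1] 68 [ 0.357  -0.1758  0.016 ]
[434.4 270.2] 72 [ 0.3388 -0.299   0.016 ]
[555.3 296.4] 47 [ 0.2529 -0.6429  0.016 ]
[563.8 298.9] 47 [ 0.245  -0.6671  0.016 ]
[594.1 304.6] 41 [ 0.2256 -0.754   0.016 ]
[554.5 377.9] 78 [ 0.0229 -0.6277  0.016 ]

[485.7  15.4] 49 [-0.6552 -2.4667  0.016 ]
[405.4 112.7] 114 [ 0.2165 -0.703   0.016 ]
[447.4 113.3] 140 [ 0.0112 -0.7122  0.016 ]
[360.7 145.3] 97 [ 0.437  -0.4058  0.016 ]
[382.2 152.5] 64 [ 0.3481 -0.3575  0.016 ]
[361.9 192.6] 51 [ 0.4359 -0.0974  0.016 ]
[248.3 234.5] 56 [0.8052 0.1308 0.016 ]
[362.9 304.7] 201 [0.4384 0.3677 0.016 ]
[-0.004  0.    -0.003] [ 0.36  0.09 14.86]
```

The third pad was knocked: both cameras now put it at (.4357,-.0987). I'll correct for that and grasp.

Call:
move_arm(
  targets="0 0 0 3.8 -0.2 2 8.54;0 0 0 3.8 -0.2 5 8.54;0 0 0 3.8 -0.2 8 8.54;0 0 0 3.8 -0.2 10 8.54;0 0 0 3.8 -0.2 10 8.54;0 0 0 3.8 -0.2 10 8.54",
)

```text
clock: 23.85
eef_pos: [0.436, -0.0983, 0.0507]
tcp_rot: [-3.138, -0.001, 1.582]
force: [-0.6, -0.6, 0.4]
gripper_width: 1.001
grasp_force: 0.0
```

```bash
python3 - <<'E'
from h import *
row([.4357,-.0987,.002],down(1.584)); pads(cam('side'))
E
```

```text
[-0.004 -0.001 -0.002] [-0.04 -0.01  4.87]
[438.1   5.5] 68 [-0.2948 -2.733   0.016 ]
[484.4  14.9] 55 [-0.6477 -2.4805  0.016 ]
[406.3 111.9] 102 [ 0.2114 -0.7111  0.016 ]
[447.4 113.3] 139 [ 0.0114 -0.7122  0.016 ]
[381.  148.5] 131 [ 0.3517 -0.3867  0.016 ]
[340.4 146.5] 67 [ 0.5232 -0.3919  0.016 ]
[361.9 192.6] 51 [ 0.4359 -0.0974  0.016 ]
[248.4 234.4] 57 [0.8053 0.1302 0.016 ]
[362.9 304.7] 201 [0.4384 0.3677 0.016 ]
```

Call:
move_arm(
  targets="0 0 0 0 0 3 8.54;0 0 0 0 0 4.8 8.54;0 0 0 0 0 4.8 8.54;0 0 0 0 0 4.8 4;0 0 0 0 0 4.8 4;0 0 0 0 0 4.8 4;0 0 0 0 0 4.8 4;0 0 0 0 0 4.8 4;0 0 0 0 0 4.8 4;0 0 0 0 0 4.8 4;0 0 0 0 0 0 4;0 0 0 0 0 -4 4;0 0 0 0 0 -8 4;0 0 0 0 0 -10 4;0 0 0 0 0 -10 4",
)

```text
clock: 25.4
eef_pos: [0.4391, -0.0978, 0.1546]
tcp_rot: [3.137, 0.002, 1.583]
force: [0.9, 0.5, -0.7]
gripper_width: 0.557
grasp_force: 62.2
```

```bash
python3 - <<'E'
from h import *
row([.390,-.417,.15],down(1.584));row([.390,-.417,.027],down(1.584))
E
```

```text
[ 0.005  0.002 -0.   ] [-31.85  -5.31   0.5 ]
[ 0.005  0.002 -0.   ] [-31.83  -5.37  12.8 ]
```

Call:
move_arm(
  targets="0 0 0 -5 -2 0 4;0 0 0 -10 -4 0 4;0 0 0 -15 -5.3 0 4;0 0 0 -20 -5.3 0 4;0 0 0 -25 -5.3 0 4;0 0 0 -29 -5.3 0 4;0 0 0 -31.7 -5.3 0 4;0 0 0 -31.7 -5.3 0 4;0 0 0 -31.7 -5.3 0 4;0 0 0 -31.7 -5.3 5 4;0 0 0 -31.7 -5.3 8 4;0 0 0 -31.7 -5.3 10 4;0 0 0 -31.7 -5.3 10 4;0 0 0 -31.7 -5.3 10 4",
)

```text
clock: 26.8
eef_pos: [0.3874, -0.4136, 0.0508]
tcp_rot: [-3.138, -0.001, 1.586]
force: [-0.7, -0.2, -0.2]
gripper_width: 0.555
grasp_force: 62.2
```

```bash
python3 - <<'E'
from h import *
row([.390,-.4155,.026],down(1.584))
E
```

```text
[-0.004 -0.001  0.002] [-0.2   0.26  2.48]
```

Call:
move_arm(
  targets="0 0 0 -0.2 0.2 1 4;0 0 0 -0.2 0.2 2.2 4;0 0 0 -0.2 0.2 2.5 4;0 0 0 -0.2 0.2 2.5 4;0 0 0 -0.2 0.2 2.5 5.8;0 0 0 -0.2 0.2 2.5 5.8;0 0 0 -0.2 0.2 2.5 5.8;0 0 0 -0.2 0.2 -1 5.8;0 0 0 -0.2 0.2 -5 5.8;0 0 0 -0.2 0.2 -10 5.8;0 0 0 -0.2 0.2 -15 5.8;0 0 0 -0.2 -4 -15 6;0 0 0 0 -4 -15 6;0 0 0 20 -4 -15 6;0 0 0 20 -4 -15 6;0 0 0 20 -4 -15 6;0 0 0 20 -4 -15 6;0 0 0 20 -4 -15 6",
)

```text
clock: 28.6
eef_pos: [0.3442, -0.2094, 0.2001]
tcp_rot: [-3.136, -0.003, 1.592]
force: [0.3, -0.9, 0.6]
gripper_width: 0.703
grasp_force: 0.0
```

```bash
python3 - <<'E'
from h import *
c=cam('top');crop(c,'c10.png',415,165,525,285,5); crop(cam('side'),'c11.png',310,110,410,185,6)
row([.482,-.408,.15],down(1.584));row([.482,-.408,.083],down(1.584))
E
```

```text
[-0.004  0.     0.002] [-19.51  13.46   5.01]
[-0.004  0.     0.002] [-19.51  13.49  11.71]
```

View pics/c10.png

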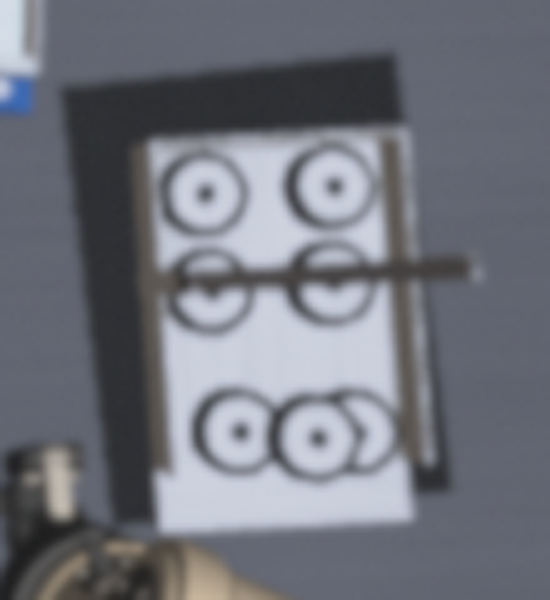

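The top view shows all seven pads in the tray, with the third spilled pad bridging the front two at crop (318,437). Checking the handle bar.

```bash
python3 - <<'E'
from h import *
c=cam('top')
# dark bar rows: per-column centroid
g=c["pixels"].mean(2); 
for u in (466,475,488,500,505):
    v=np.arange(212,227); col=g[212:227,u]; d=np.clip(110-col,0,None); vv=(v*d).sum()/d.sum(); print(u,vv.round(2),w(c,u,vv,.112).round(4))
E
```

```text
466 220.32 [ 0.4799 -0.3652  0.112 ]
475 218.92 [ 0.4829 -0.3893  0.112 ]
488 219.03 [ 0.4815 -0.4239  0.112 ]
500 219.32 [ 0.4797 -0.4559  0.112 ]
505 218.3 [ 0.482  -0.4694  0.112 ]
```

Call:
move_arm(
  targets="0 0 0 -5 5 0 5;0 0 0 -10 10 0 5;0 0 0 -15 13.4 0 5;0 0 0 -19.5 13.4 0 5;0 0 0 -19.5 13.4 0 5;0 0 0 -19.5 13.4 4 5;0 0 0 -19.5 13.4 5 5;0 0 0 -19.5 13.4 5 5;0 0 0 -19.5 13.4 5 5",
)

```text
clock: 29.65
eef_pos: [0.4813, -0.4086, 0.1507]
tcp_rot: [-3.138, -0.001, 1.584]
force: [0.7, 0.5, 0.9]
gripper_width: 0.586
grasp_force: 0.0
```

```bash
python3 - <<'E'
from h import *
row([.482,-.408,.083],down(1.584))
crop(cam('side'),'c12.png',310,100,410,175,7)
E
```

```text
[-0.004 -0.001 -0.   ] [0.06 0.1  6.77]
```

View pics/c12.png

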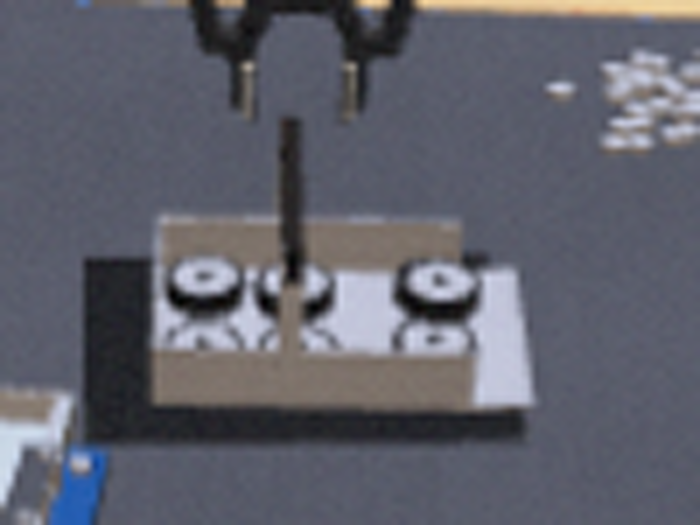

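The side view shows the fingers straddling the handle bar (290,130). Lowering, gripping, and lifting gently.

Call:
move_arm(
  targets="0 0 0 0 0 3 5;0 0 0 0 0 5.5 5;0 0 0 0 0 6.7 5;0 0 0 0 0 6.7 5;0 0 0 0 0 6.7 0;0 0 0 0 0 6.7 0;0 0 0 0 0 6.7 0;0 0 0 0 0 6.7 0;0 0 0 0 0 6.7 0;0 0 0 0 0 6.7 0;0 0 0 0 0 6.7 0;0 0 0 0 0 6.7 0;0 0 0 0 0 6.4 0;0 0 0 0 0 5.8 0;0 0 0 0 0 5 0;0 0 0 0 0 4 0;0 0 0 0 0 3 0;0 0 0 0 0 2 0;0 0 0 0 0 2 0;0 0 0 0 0 2 0",
)

```text
clock: 31.7
eef_pos: [0.4813, -0.4088, 0.1307]
tcp_rot: [-3.139, -0.0, 1.584]
force: [-0.1, 0.1, -7.6]
gripper_width: 0.128
grasp_force: 58.5
```

```bash
python3 - <<'E'
from h import *
o=get_obs();print(o['force'],o['wrist_torque'])
c=cam('top')
p,Rt=o['eef_pos'],down(1.584)
row([.6,-.408,.28],down(1.584))
row([.76,.115,.36],down(1.584))
E
```

```text
[-0.05779875  0.14562431 -7.63398395] [ 0.02124919 -0.12607757  0.03796994]
[-0.004 -0.001 -0.   ] [ -0.08  11.85 -15.04]
[-0.004 -0.001 -0.   ] [ 52.01  28.49 -23.06]
```

The tray is held (7.6 N). Raising it smoothly.

Call:
move_arm(
  targets="0 0 0 0 0 -0.5 0;0 0 0 0 0 -1.3 0;0 0 0 0 0 -2.5 0;0 0 0 0 0 -4 0;0 0 0 0 0 -6 0;0 0 0 0 0 -8 0;0 0 0 0 0 -10 0;0 0 0 0 0 -12 0;0 0 0 0 0 -14 0;0 0 0 0 0 -16 0;0 0 0 0 0 -17.7 0;0 0 0 0 0 -19 0;0 0 0 0 0 -20 0;0 0 0 0 0 -20.5 0;0 0 0 0 0 -20.7 0;0 0 0 0 0 -20.7 0;0 0 0 0 0 -20.7 0",
)

```text
clock: 33.45
eef_pos: [0.4816, -0.4086, 0.3363]
tcp_rot: [-3.137, -0.002, 1.584]
force: [0.2, 0.0, -7.8]
gripper_width: 0.128
grasp_force: 58.5
```

Call:
move_arm(
  targets="0 0 0 0.4 0.2 0 0;0 0 0 1.2 0.6 0 0;0 0 0 2.3 1.1 0 0;0 0 0.01 3.7 1.8 0 0;0 0 0.01 5.5 2.7 0 0;0 0 0.02 7.5 3.8 0 0;0 0 0.02 9.7 4.9 0 0;0 0 0.03 12 6 0 0;0 0 0.03 14.3 7.2 0 0;0 0 0.04 16.6 8.4 0 0;0 0 0.05 18.9 9.6 0 0;0 0 0.06 21.2 10.8 0 0;0 0 0.06 23.3 11.9 0 0;0 0 0.07 25 12.8 0 0;0 0 0.07 26.3 13.4 0 0;0 0 0.08 27.2 13.8 0 0;0 0 0.08 27.7 14 0 0;0 0 0.08 28 14.1 0 0;0 0 0.08 28 14.1 0 0;0 0 0.08 28 14.1 0 0",
)

```text
clock: 35.45
eef_pos: [0.6189, -0.1283, 0.3369]
tcp_rot: [-3.138, 0.001, 1.502]
force: [-0.3, -0.6, -6.7]
gripper_width: 0.124
grasp_force: 58.6
```

```bash
python3 - <<'E'
from h import *
o=get_obs();print(o['force'],o['wrist_torque'],o['q'].round(2))
Rl=down(1.494)
row([.753,.125,.337],Rl)
crop(cam('side'),'c13.png',220,60,400,190,4)
E
```

```text
[-0.34083152 -0.59669284 -6.72807415] [-0.11826372 -0.15592032  0.0177897 ] [ 0.35  0.32 -0.29  1.42  0.09  1.42 -0.01]
[-0.004  0.001  0.008] [26.19 11.64 -0.07]
```

View pics/c13.png

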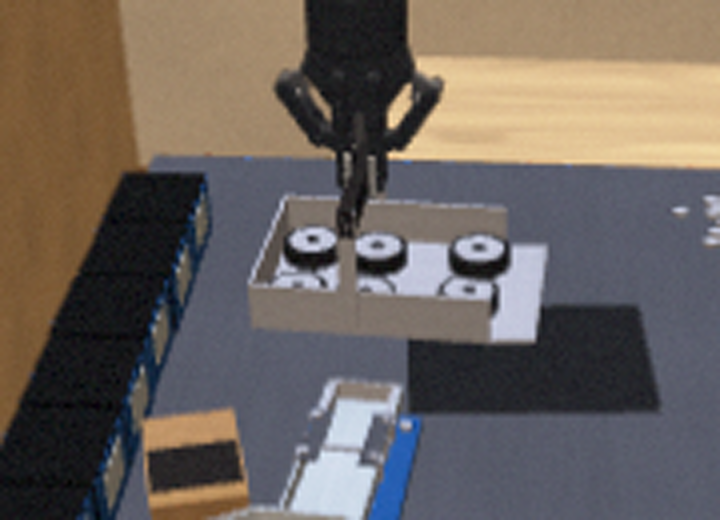

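The tray is level, with the pads in place, above the chute. Carrying it on to the hopper.

Call:
move_arm(
  targets="0 0 0 0.4 0.2 0 0;0 0 0 1.2 0.5 0 0;0 0 0 2.3 1 0 0;0 0 0 3.7 1.6 0 0;0 0 0 5.5 2.4 0 0;0 0 0 7.5 3.3 0 0;0 0 0 9.7 4.3 0 0;0 0 0 12 5.3 0 0;0 0 0 14.3 6.4 0 0;0 0 0 16.6 7.4 0 0;0 0 0 18.9 8.4 0 0;0 0 0 21 9.3 0 0;0 0 0 22.8 10.1 0 0;0 0 0 24.3 10.8 0 0;0 0 0 25.3 11.2 0 0;0 0 0 25.9 11.5 0 0;0 0 0 26.2 11.6 0 0;0 0 0 26.2 11.6 0 0;0 0 0 26.2 11.6 0 0",
)

```text
clock: 37.4
eef_pos: [0.7525, 0.1254, 0.3367]
tcp_rot: [-3.138, 0.001, 1.502]
force: [-0.0, -0.2, -6.7]
gripper_width: 0.126
grasp_force: 58.6
```

```bash
python3 - <<'E'
from h import *
o=get_obs();print(o['q'].round(2))
ty=1.494-np.pi/2
for th in (20,30,40,48):
    t=np.radians(th); Rt=R.from_euler('z',ty).as_matrix()@R.from_euler('y',-t).as_matrix()
    Rtool=np.column_stack([Rt[:,1],Rt[:,0],-Rt[:,2]])
    lip=np.array([.725,.125,.178 if th>45 else .178])
    handle=lip-Rt@np.array([-.145,0,-.093]) if th==48 else lip-R.from_euler('z',ty).as_matrix()@R.from_euler('y',-np.radians(48)).as_matrix()@np.array([-.145,0,-.093])
    print(th,handle.round(3)); row(handle+Rtool[:,2]*.0187,Rtool)
E
```

```text
[-0.04  0.59 -0.34  1.02  0.19  1.55 -0.4 ]
20 [0.753 0.123 0.348]
[-0.353 -0.001  0.008] [-0.26  0.69  0.63]
30 [0.753 0.123 0.348]
[-0.527 -0.001  0.008] [-0.26  0.98  0.49]
40 [0.753 0.123 0.348]
[-0.702 -0.002  0.008] [-0.26  1.25  0.3 ]
48 [0.753 0.123 0.348]
[-0.841 -0.003  0.008] [-0.26  1.44  0.12]
```

Tipping pivots about the lip so early-sliding pads can't overshoot. Working out the rows.

```bash
python3 - <<'E'
from h import *
ty=1.494-np.pi/2; Z=R.from_euler('z',ty).as_matrix()
c=cam('top')
print('rack front',w(c,350,98,0).round(3),w(c,350,60,.1).round(3))
for th in (10,15,20,25,30,35,40,45,50):
    Rt=Z@R.from_euler('y',-th,degrees=True).as_matrix()
    Rtool=np.column_stack([Rt[:,1],Rt[:,0],-Rt[:,2]])
    h=np.array([.725,.125,.182])-Rt@np.array([-.145,0,-.093])
    print(th,(h+Rt@[.08,0,-.055]).round(3),end=' '); row(h+Rtool[:,2]*.0187,Rtool)
E
```

```text
rack front [ 0.859 -0.074  0.   ] [ 0.936 -0.073  0.1  ]
10 [0.939 0.109 0.258] [-0.178 -0.     0.008] [-0.32 10.26  5.61]
15 [0.932 0.109 0.277] [-0.265 -0.     0.008] [-0.31  9.35  4.52]
20 [0.923 0.11  0.295] [-0.353 -0.001  0.008] [-0.3   8.35  3.51]
25 [0.912 0.111 0.312] [-0.44  -0.001  0.008] [-0.3   7.26  2.6 ]
30 [0.9   0.112 0.327] [-0.527 -0.001  0.008] [-0.29  6.1   1.78]
35 [0.887 0.113 0.342] [-0.614 -0.002  0.008] [-0.28  4.87  1.06]
40 [0.872 0.114 0.356] [-0.702 -0.002  0.008] [-0.27  3.59  0.46]
45 [0.857 0.115 0.368] [-0.789 -0.003  0.008] [-0.26  2.25 -0.03]
50 [0.84  0.116 0.379] [-0.876 -0.003  0.008] [-0.25  0.88 -0.4 ]
```

Call:
move_arm(
  targets="-0.04 0 0 0 0.4 0 0;-0.08 0 0 -0.1 1.1 0 0;-0.12 0 0 -0.1 2 0.2 0;-0.17 0 0 -0.2 3 0.5 0;-0.22 0 0 -0.2 4 0.9 0;-0.27 0 0 -0.3 5 1.3 0;-0.32 0 0 -0.3 6 1.8 0;-0.37 0 0 -0.3 6.8 2.2 0;-0.41 0 0 -0.3 7.2 2.4 0;-0.44 0 0 -0.3 7.2 2.6 0;-0.49 0 0 -0.3 6.6 2.1 0;-0.527 0 0 -0.3 6.1 1.8 0;-0.57 0 0 -0.3 5.5 1.4 0;-0.614 0 0 -0.3 4.9 1.1 0;-0.66 0 0 -0.3 4.2 0.8 0;-0.702 0 0 -0.3 3.6 0.5 0;-0.75 0 0 -0.3 2.9 0.2 0;-0.789 0 0 -0.3 2.2 0 0;-0.83 0 0 -0.3 1.6 -0.2 0;-0.876 0 0 -0.3 0.9 -0.4 0",
)

```text
clock: 39.45
eef_pos: [0.7608, 0.1216, 0.342]
tcp_rot: [2.267, -0.001, 1.501]
force: [0.2, -0.8, -3.8]
gripper_width: 0.13
grasp_force: 59.6
```

Call:
move_arm(
  targets="0 0 0 0 0 0 0;0 0 0 0 0 0 0;0 0 0 0 0 0 0;0 0 0 0 0 0 0;0 0 0 0 0 0 0;0 0 0 0 0 0 0;0 0 0 0 0 0 0;0 0 0 0 0 0 0",
)

```text
clock: 40.25
eef_pos: [0.7614, 0.1229, 0.3404]
tcp_rot: [2.269, -0.0, 1.504]
force: [0.2, 0.3, -3.7]
gripper_width: 0.13
grasp_force: 59.7
```

```bash
python3 - <<'E'
from h import *
o=get_obs();print(o['force'],o['q'].round(2))
a=cam('side');b=cam('top')
im=np.hstack([cv2.resize(a["pixels"][100:260,200:360],None,fx=2.5,fy=2.5,interpolation=2),cv2.resize(b["pixels"][60:220,210:370],None,fx=2.5,fy=2.5,interpolation=2)])
cv2.imwrite('pics/c14.png',im[:,:,::-1])
E
```

```text
[ 0.24880487  0.2969368  -3.7335782 ] [-0.25  0.18 -0.11  1.85  0.91  0.44 -1.13]
```

The load fell from about 7.2 N to 3.7 N, so the tray is empty. Levelling it up and away.

```bash
python3 - <<'E'
from h import *
Rl=down(1.584)
row([.753,.12,.37],Rl)
print('then from level:'); row([.494,-.40,.30],Rl,(np.array([.753,.12,.37]),Rl))
E
```

```text
[ 0.872  0.035 -0.075] [-0.36  1.74 -2.52]
then from level:
[0. 0. 0.] [-51.65 -26.58   7.  ]
```

Call:
move_arm(
  targets="0.1 0 -0.01 0 0.5 -0.6 0;0.2 0.01 -0.02 -0.1 1 -1.2 0;0.3 0.01 -0.03 -0.2 1.5 -2 0;0.4 0.02 -0.04 -0.3 1.7 -2.5 0;0.5 0.02 -0.05 -0.3 1.7 -2.5 0;0.6 0.03 -0.06 -0.4 1.7 -2.5 0;0.7 0.03 -0.07 -0.4 1.7 -2.5 0;0.8 0.03 -0.075 -0.4 1.7 -2.5 0;0.872 0.035 -0.075 -0.4 1.7 -2.5 0;0.872 0.035 -0.075 -0.4 1.7 -2.5 0;0.872 0.035 -0.075 -0.4 1.7 -2.5 0;0.872 0.035 -0.075 -0.4 1.7 -2.5 0",
)

```text
clock: 41.55
eef_pos: [0.7526, 0.1197, 0.3704]
tcp_rot: [3.14, -0.0, 1.584]
force: [-0.6, 0.2, -4.0]
gripper_width: 0.125
grasp_force: 59.5
```

```bash
python3 - <<'E'
from h import *
print(get_obs()['force']);Rl=down(1.584)
row([.494,-.40,.30],Rl);row([.494,-.40,.14],Rl)
E
```

```text
[-0.55475912  0.20474825 -4.00489145]
[ 0.002 -0.     0.   ] [-51.62 -26.58   6.98]
[ 0.002 -0.     0.   ] [-51.62 -26.61  22.98]
```

Call:
move_arm(
  targets="0 0 0 -2 -1 0 0;0 0 0 -5 -2.6 0 0;0 0 0 -9 -4.6 0 0;0 0 0 -13 -6.7 0.5 0;0 0 0 -17 -8.8 1 0;0 0 0 -21 -10.8 2 0;0 0 0 -25 -12.9 3 0;0 0 0 -29 -14.9 4 0;0 0 0 -33 -17 5 0;0 0 0 -37 -19 6 0;0 0 0 -41 -21.1 7 0;0 0 0 -45 -23.2 7 0;0 0 0 -49 -25.2 7 0;0 0 0 -51.6 -26.6 8 0;0 0 0 -51.6 -26.6 12 0;0 0 0 -51.6 -26.6 16 0;0 0 0 -51.6 -26.6 20 0;0 0 0 -51.6 -26.6 23 0;0 0 0 -51.6 -26.6 23 0;0 0 0 -51.6 -26.6 23 0",
)

```text
clock: 43.55
eef_pos: [0.4939, -0.3998, 0.141]
tcp_rot: [3.14, 0.001, 1.584]
force: [0.8, -1.3, -4.0]
gripper_width: 0.133
grasp_force: 59.6
```

```bash
python3 - <<'E'
from h import *
Rl=down(1.584)
row([.494,-.40,.084],Rl)
E
```

```text
[0.002 0.001 0.   ] [-0.01 -0.    5.7 ]
```

Call:
move_arm(
  targets="0 0 0 0 0 2 0;0 0 0 0 0 3.5 0;0 0 0 0 0 4.5 0;0 0 0 0 0 5.1 0;0 0 0 0 0 5.4 0;0 0 0 0 0 5.6 0;0 0 0 0 0 5.7 0;0 0 0 0 0 5.7 0;0 0 0 0 0 5.7 0",
)

```text
clock: 44.45
eef_pos: [0.4939, -0.3999, 0.0851]
tcp_rot: [3.141, 0.0, 1.584]
force: [-5.1, 3.7, 6.6]
gripper_width: 0.13
grasp_force: 61.3
```

Call:
move_arm(
  targets="0 0 0 0 0 -0.1 3;0 0 0 0 0 -0.1 5;0 0 0 0 0 -0.1 5;0 0 0 0 0 -0.1 5;0 0 0 0 0 -0.1 5;0 0 0 0 0 -2 5;0 0 0 0 0 -6 5;0 0 0 0 0 -11 5;0 0 0 0 0 -16 5;0 0 0 -4 -4 -18 5;0 0 0 -8 -8 -18 5;0 0 0 -12 -12 -18 5;0 0 0 -16 -16 -18 5;0 0 0 -20 -18 -18 5;0 0 0 -20 -18 -18 5;0 0 0 -20 -18 -18 5",
)

```text
clock: 46.05
eef_pos: [0.311, -0.6062, 0.2618]
tcp_rot: [-3.138, 0.001, 1.576]
force: [0.1, -0.4, -0.2]
gripper_width: 0.587
grasp_force: 0.0
```

```bash
python3 - <<'E'
from h import *
a=cam('side');b=cam('top')
f=lambda c,y0,y1,x0,x1,k:cv2.resize(c["pixels"][y0:y1,x0:x1],None,fx=k,fy=k,interpolation=2)
t=f(b,95,285,160,520,2.2); s=f(a,125,275,240,400,1.2)
im=np.zeros((t.shape[0]+s.shape[0],t.shape[1],3),np.uint8); im[:t.shape[0]]=t; im[t.shape[0]:,:s.shape[1]]=s
cv2.imwrite('pics/c15.png',im[:,:,::-1]);print(im.shape); pads(b)
E
```

```text
(598, 792, 3)
[302.6 120.9] 387 [0.7897 0.0699 0.016 ]
[249.2 138.1] 44 [0.7438 0.2309 0.016 ]
[204.5 242.1] 211 [0.439  0.3691 0.016 ]
[559.5 297.7] 99 [ 0.2488 -0.655   0.016 ]
[560.8 309.9] 42 [ 0.214  -0.6568  0.016 ]
```

View pics/c15.png

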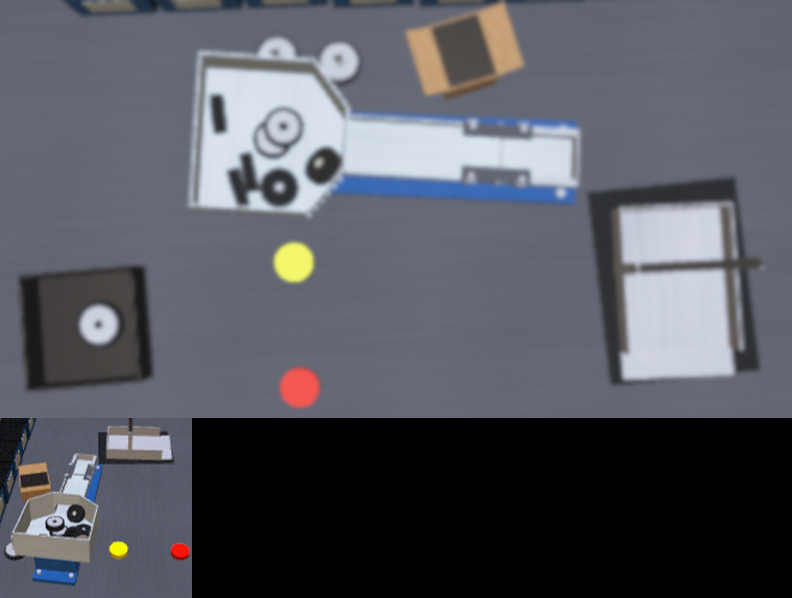

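All seven pads are in the hopper: two stacked at (275,132), one each at (278,187) and (322,165), and three on edge. The tray is empty and level on its mat, the big pad is in the bin, and the feet and carton haven't moved.

```bash
python3 -c "
from plant import order
print(order.sign_off())"
```

```text
the job is handed in; nothing more can be done
None
```

The job is handed in, though sign-off gave no verdict: the oversize pad is in the reject bin, all seven other pads are in the hopper (some on edge, one leaning), the empty tray is level on its mat, and the feet and carton were left alone.

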